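# Lock the bearing block and press the grease coupler onto its leaning nipple

### The job

Push the green bearing block fully home against the end stop of its fixture and swing the red latch right across behind it. Then take the grease coupler out of its holder, press it squarely onto the block's leaning nipple until it snaps on, and press on against its spring until the coupler's rim is down on the nipple's collar; finish while still gripping it and holding it pressed down there. Do not disturb the tape roll, paste tin or hex key.

Things in the scene. Friction and masses are not known exactly. Their poses are not given: they have to be found in the camera images.
- fixture: Aluminium plate 160 x 100 x 12 mm fixed to the bench. Origin on the bench; +x points to its steel end stop (face at x = +60 mm, top 36 mm above the bench); plate from x = -85 to +75 mm. Two guide rails along x, inner faces at y = +24 and -24 mm, tops 26 mm above the bench: the -y rail from x = -68, the +y rail from x = -4, both to x = +60 mm.
- bearing_block: Loose green block 64 (x) x 46 (y) x 30 (z) mm, about 0.4 kg, on the plate (12 mm above the bench) between the rails with 1 mm play each side, axes as the fixture's. Origin at the centre of its underside. Starts 25 to 40 mm short of the stop; home = front face on the stop, origin at x = +28 mm in the fixture. Push on its bare rear face (x = -32 mm); slides with 2 to 7 N.
- nipple (a point): Centre of the top of the steel collar (34 mm dia) of the block's grease nipple; in the block at x = +3.7, y = 0, z = +43.6 mm. Its z axis is the nipple's, outward: leaning 25 degrees (0.436 rad) from vertical toward the block's -x (its rear); its y is the block's y. Above the collar along z: brass neck, 10 mm dia, to 12 mm; button head, 16 mm dia, chamfered both ways, from 12 to 20 mm.
- latch (a joint): Red latch arm, upright hinge at x = -10.5, y = +38 mm in the fixture. 0 = arm along the fixture's -x; it starts open, swung out toward +y, at -0.95 to -0.6; 1.571 = locked, at its limit: arm along -y, 1.5 mm behind the rear face of the home block (a block not home is in its way). Locks counter-clockwise seen from above; friction about 0.06 N m; stays where it is left.
- latch_knob (a point): On the axis of the latch's upright knob, 52 mm from the hinge, 60 mm above the bench. Knob: red, 14 mm diameter, from 37 to 67 mm above the bench.
- holder: Black round holder fixed to the bench, foot 72 mm in diameter, 6 mm thick, with an upright cup 46 mm outside, 39 mm inside, whose rim is 28 mm above the bench. Origin on the bench at its centre.
- coupler: Loose grease coupler, 97 mm long, 0.25 kg, mouth down in the holder, mouth 8 mm above the bench. Origin at the centre of the mouth rim; +z toward its yellow top. Steel nozzle to 41 mm: rim 35 mm outside, mouth 24 mm wide and 4 mm deep, then a 20 mm bore. Rim on the collar: origin meets point nipple, +z along the nipple's z.
- coupler_grip (a point): Centre of the coupler's black square grip, 28 x 28 mm, faces square to the coupler's x and y, from 41 to 91 mm above the mouth rim; this point is 70 mm above the rim. A yellow cap of 26 mm diameter stands 6 mm above the grip.
- plunger (a joint): Hidden spring plunger in the coupler's bore: 0 free; the nipple starts to push it with the rim 8 mm off the collar; 0.008 m with the rim on the collar. 1 N per mm: about 8 N hold it there. Spring balls in the bore, 7 mm from the rim, snap over the nipple's head at some 5 to 12 N, rim 11 mm off; let go, it stays on but rises 5 to 7 mm and sags askew.
- tape_roll: Roll of black tape, about 62 mm diameter, 19 mm high; leave alone.
- paste_tin: Round paste tin with green lid, 66 mm diameter, 26 mm high; leave alone.
- hex_key: Black L-shaped hex key lying flat, 82 x 32 x 5 mm; leave alone.
Not all that is in view belongs to the job. Of the things like the bearing_block, leave any that is blue; of the rest the smaller one is meant.

How it is judged:
By the outcome, as a careful person would: the job done as asked, in the order asked, and still so for the second after the job is handed in, while the arm keeps its last pose, push and grip.
It also fails if it takes over 64 s, if anything falls off the work surface, if the arm or the gripper's body presses on something with over 40 N, if the wrist force passes 120 N, or if a joint passes its speed limit or range.

### The arm

A 6-joint arm with a two-finger parallel gripper is mounted at the origin on a cart in front of the work surface, level with it; the furniture and walls round the work are solid. World frame = base frame: x ahead of the robot, y to its left, z up, the work surface at z = 0. Lengths are in m, angles in rad, forces in N, time in s.
With the tool pointing down it reaches from about 0.425 to 0.95 m from the base axis. Payload 3.5 kg.
Tool frame: the origin (TCP) lies midway between the tips of the shut fingers; the grasp point (between the pads) lies 19 mm behind it (ctrl.hold_point_z is the distance from the TCP to the grasp point, in m); z points along the fingers, y is the line along which they close (so a half turn about z gives the same grasp; the last joint's range is limited). The gripper opens to 85 mm and grips with 20 to 120 N. Pads are 22 mm wide; open, the fingers measure 114 mm over their backs; the gripper's body (76 mm by 85 mm) begins 54 mm behind the grasp point. The pads swing forward as they close: fully open they stand 13 mm farther back than shut.
Start: joints at [-1.378, 0.286, 1.577, -0, 1.279, -0.15], TCP at [0.227, -0.636, 0.231] pointing down, gripper open.
Joint ranges: [-2.77, 2.77], [-0.9, 2.22], [0.21, 2.48], [-1.53, 4.67], [0.24, 2.81], [-2.84, 2.84]. Speed limits (rad/s): [2.79, 2.79, 3.14, 3.14, 3.14, 3.14].

### API

Orientations are given as a unit quaternion [x, y, z, w].
In Python, from plant import readout, cams, sign_off, ctrl gives the robot as it stands. The module is installed in compiled form; this text tells all that it offers.
- The arm moves only by the tool step_arm, never from a script. Its argument "increments" is a list of rows, each a list of 2 entries, a list of its own where there are three numbers: the shift along the world's x, y, z in mm, then the turn, a rotation vector about the world's x, y, z in rad. In form: [[[x, y, z], [rx, ry, rz]], ...]. A call has 1 to 8 rows; each row shifts and turns the commanded pose from where the row before left it; what a row does not reach is not made up. A row lasts 1/12 s, in which the tool goes at most 41.7 mm and 7.16 degrees, less where a joint would pass 70% of its speed; a pose out of reach is approached as far as the arm can. A call is refused whole if a number of a shift passes 41.7 or a number of a turn 0.125, either way. A call with a gripper value outside its range is refused whole. "fingers" is the opening, from -1 (shut) to 1 (fully open), set as the call begins (left out, the last holds). The fingers move at their own pace and stop on an object; "grip_force" is the grip in N (left out, the last holds). Time passes only in rows, so rows that do not move let the fingers close. It gives the time, the measured TCP pose, the force, the opening and the grip force at its end, in the units of the state.
- readout.get_state(): the state, without advancing time (a new reading comes with each control period).
- cams.read_camera(name): name is "scene" or "top" or "wrist"; returns the picture (400x640x3 uint8, red, green, blue); there is no depth.
- cams.get_calibration(name): a dict with "fx", "fy", "cx", "cy" (pixels), "distortion" ([k1, k2, p1, p2, k3] as OpenCV has them; the pictures are not rectified), "eye" and "rotation" of the camera in the world; the wrist camera has in their place "T_tool_cam" (4x4, takes a point from camera to tool coordinates, whose origin is the TCP and whose axes are the flange's). Camera axes: x right, y up, looking along -z (the intrinsics and any distortion apply to the point x, -y, -z); pixel columns grow to the right and rows downward; lengths in m; the calibration is good to about 2 mm. A picture is of the moment at which its call begins: read the wrist's pose just before it. get_calibration takes no time and is no camera call.
- sign_off(): hands the job in; it is judged then, once.
The state is a dict: "time": time; "qpos": joint angles; "dq": joint speeds; "joint_efforts": joint torques, N m; "eef_pos": TCP position; "tcp_rot": TCP orientation; "contact_force": force on the tool from outside, world axes, zero at the start; "wrist_torque": the same for the moment, N m; "opening": opening from 0.0 (shut) to 1.0 (fully open); "finger_force": force on a finger pad.
Only numpy, scipy, OpenCV 4.12 (cv2) and the standard library are available. Lean on these libraries where they do the work, as an engineer would, in place of code of your own. Each camera call takes 0.05 s, during which the arm holds its last target. There are 200 camera calls.

## Working session

There is one attempt and no reset: what is moved stays moved. The work goes in short steps, Python scripts to look and compute and a tool call to move; the robot and the scene stay as the last step left them, time stands still between calls to the robot, and variables do not carry over. Pictures are saved under pics/ and viewed, at most 10 in all, crops included, and the job is handed in when it is done.

Besides the shell and the picture viewer there is one more tool, called after "Emit:" as a command line: name --argument value ..., lists and objects as JSON in quotes. step_arm: Moves the arm, as the interface text tells. Its arguments: {"type":"object","properties":{"increments":{"type":"array","items":{"type":"array"}},"fingers":{"type":"number"},"grip_force":{"type":"number"}},"required":["increments"]}

```bash
mkdir -p pics
cat > h.py <<'E'
import numpy as np, cv2
from plant import readout, cams, ctrl
from scipy.spatial.transform import Rotation as R
def snap(n,f):
    im=cams.read_camera(n); cv2.imwrite('pics/'+f,im[:,:,::-1]); return im
def cam(n,st=None):
    c=cams.get_calibration(n)
    K=np.array([[c['fx'],0,c['cx']],[0,c['fy'],c['cy']],[0,0,1.]])
    if n=='wrist':
        st=st or readout.get_state()
        T=np.eye(4);T[:3,:3]=R.from_quat(st['tcp_rot']).as_matrix();T[:3,3]=st['eef_pos']
        M=T@np.array(c['T_tool_cam']); e,r=M[:3,3],M[:3,:3]
    else:
        e=np.array(c['eye']); r=np.array(c['rotation'])
        if r.shape!=(3,3): r=R.from_quat(r).as_matrix()
    return K,np.array(c['distortion'],float),e,r
def ray(n,uv,st=None):
    K,d,e,r=cam(n,st)
    p=cv2.undistortPoints(np.array(uv,float).reshape(-1,1,2),K,d).reshape(-1,2)
    D=np.c_[p[:,0],-p[:,1],-np.ones(len(p))]@r.T
    return e,D
def onz(n,uv,z,st=None):
    e,D=ray(n,uv,st); t=(np.asarray(z)-e[2])/D[:,2]; return e+D*t[:,None]
def proj(n,P,st=None):
    K,d,e,r=cam(n,st); q=(np.atleast_2d(P)-e)@r; q=q*[1,-1,-1]
    return cv2.projectPoints(q.reshape(-1,1,3),np.zeros(3),np.zeros(3),K,d)[0].reshape(-1,2)
E
python3 - <<'E'
from h import *
a=snap('top','top0.png');b=snap('scene','scene0.png')
for n in('top','scene'):print(cams.get_calibration(n))
print(readout.get_state(),ctrl.hold_point_z)
E
```

```text
{'fx': 399.2328766524032, 'fy': 399.2328766524032, 'cx': 313.23598686608193, 'cy': 204.1012690075839, 'distortion': array([-0.05172844,  0.        ,  0.        ,  0.        ,  0.        ]), 'eye': array([0.42655789, 0.0303464 , 1.08823402]), 'rotation': array([-0.04628159,  0.02296645,  0.70857413, -0.70374232])}
{'fx': 468.4734377233099, 'fy': 468.4734377233099, 'cx': 309.8619170628799, 'cy': 200.64423514939483, 'distortion': array([-0.13665058,  0.        ,  0.        ,  0.        ,  0.        ]), 'eye': array([-0.04967542,  0.98918337,  0.64347223]), 'rotation': array([-0.1459134 ,  0.50154955,  0.82160735, -0.22829519])}
{'time': 0.1, 'qpos': array([-1.37799584e+00,  2.87097277e-01,  1.57803071e+00, -2.28340858e-05,
        1.27860789e+00, -1.49990832e-01]), 'dq': array([-0.00028159, -0.00163111, -0.00489827,  0.00098752,  0.00159363,
        0.00083687]), 'joint_efforts': array([ 6.47109719e-04, -4.07297122e+01, -2.93699509e+01, -1.53579590e-04,
        3.44018648e-03,  1.26824546e-05]), 'eef_pos': array([ 0.22679219, -0.63512677,  0.23007198]), 'tcp_rot': array([ 9.85346558e-01,  1.70560876e-01, -3.38630265e-05, -1.07113277e-03]), 'contact_force': array([-0.11152644,  0.06260082,  0.44791569]), 'wrist_torque': array([-0.03840391,  0.01359402, -0.03849768]), 'finger_force': 0.0, 'opening': 1.0017144739731905} 0.0187
```

View pics/top0.png

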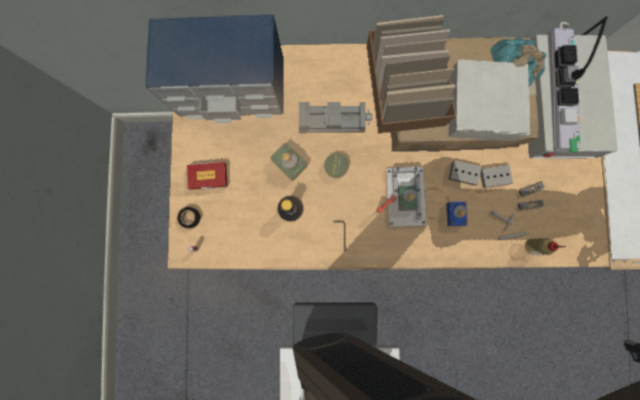

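View pics/scene0.png

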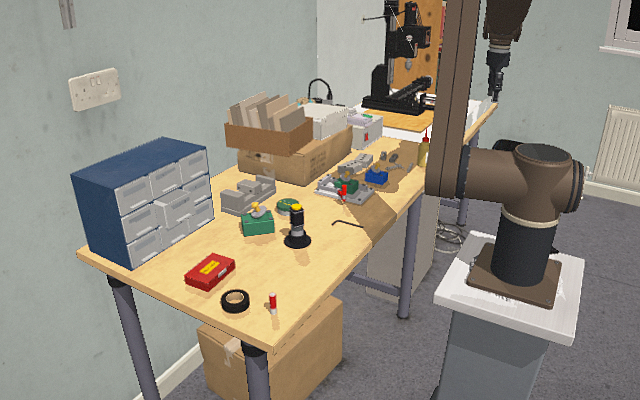

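Top picture: candidates like the bearing block are green at (408,197) in the fixture, green and larger at (289,160) standing free, and blue at (457,214). The one in the fixture is smaller and not blue, so it fits. The coupler and holder are at (290,207), and the red latch at (387,204), opening toward lower left. I'll confirm with an enlarged crop.

Run:
```python
from h import *
a=cv2.imread('pics/top0.png')
cv2.imwrite('pics/c0.png',cv2.resize(a[140:260,270:480],None,fx=3.8,fy=3.8,interpolation=cv2.INTER_CUBIC))
for n,uv,z in[('hold',(290,208),.0),('cap',(288,203),.105),('fix',(405,197),.012),('big',(289,160),.03),('blue',(457,214),.03)]: print(n,onz('top',[uv],[z]).round(3))
print(onz('top',[(387,168),(422,168),(389,227),(425,227)],[.03]*4).round(3))
```

```text
hold [[0.523 0.13  0.   ]]
cap [[0.527 0.125 0.105]]
fix [[ 0.55  -0.183  0.012]]
big [[0.651 0.13  0.03 ]]
blue [[ 0.501 -0.315  0.03 ]]
[[ 0.626 -0.133  0.03 ]
 [ 0.625 -0.227  0.03 ]
 [ 0.468 -0.135  0.03 ]
 [ 0.468 -0.229  0.03 ]]
```

View pics/c0.png

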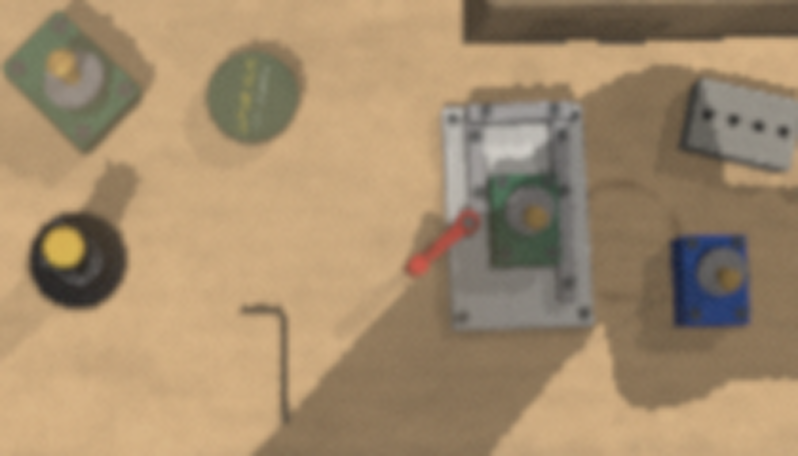

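The crop confirms it: the green block sits between the rails, its nipple leans toward the image bottom, and the end stop is at the top (world +x). Next I move to hover for a wrist view.

Emit:
step_arm --increments '[[[12,35,12],[0,0,-0.02]],[[14,35,12],[0,0,-0.02]],[[16,35,10],[0,0,-0.02]],[[16,35,8],[0,0,-0.02]],[[16,35,6],[0,0,-0.02]],[[16,35,4],[0,0,-0.02]],[[16,35,4],[0,0,-0.02]],[[16,35,4],[0,0,-0.02]]]' --fingers -1 --grip_force 40

```text
time: 0.77
eef_pos: [0.3491, -0.3537, 0.2911]
tcp_rot: [0.996, 0.091, -0.0, -0.0]
contact_force: [0.2, -0.4, -0.1]
opening: -0.003
finger_force: 0.0
```

Emit:
step_arm --increments '[[[12,25,0],[0,0,-0.02]],[[12,25,0],[0,0,-0.02]],[[12,25,0],[0,0,-0.02]],[[12,25,0],[0,0,-0.02]],[[12,25,0],[0,0,-0.02]],[[12,25,0],[0,0,-0.02]],[[12,25,0],[0,0,-0.02]],[[0,0,0],[0,0,-0.02]]]'

```text
time: 1.43
eef_pos: [0.4338, -0.1771, 0.2909]
tcp_rot: [1.0, 0.013, 0.0, -0.001]
contact_force: [-0.2, 0.0, 0.5]
opening: 0.003
finger_force: 0.0
```

Run:
```python
from h import *
st=readout.get_state(); snap('wrist','w1.png'); snap('top','top1.png')
print(st['time'],st['eef_pos'],R.from_quat(st['tcp_rot']).as_matrix().round(3),st['qpos'].round(2),st['contact_force'])
print(cams.get_calibration('wrist'))
np.save('st1.npy',st,allow_pickle=True)
```

```text
1.4333 [ 0.43383257 -0.17709683  0.29092029] [[ 1.     0.026  0.   ]
 [ 0.026 -1.     0.002]
 [ 0.    -0.002 -1.   ]] [-0.61 -0.23  1.99  0.    1.38  0.94] [-0.19809321  0.01576795  0.47334055]
{'fx': 305.11003841173675, 'fy': 305.11003841173675, 'cx': 322.6085261972873, 'cy': 199.83541999463242, 'distortion': array([0.00609601, 0.        , 0.        , 0.        , 0.        ]), 'T_tool_cam': array([[-1.12157227e-03,  9.47156030e-01,  3.20771255e-01,
         8.23218651e-02],
       [ 9.99999306e-01,  1.17798186e-03,  1.82026145e-05,
         6.03272007e-04],
       [-3.60622001e-04,  3.20771052e-01, -9.47156693e-01,
        -1.43409886e-01],
       [ 0.00000000e+00,  0.00000000e+00,  0.00000000e+00,
         1.00000000e+00]])}
```

View pics/w1.png

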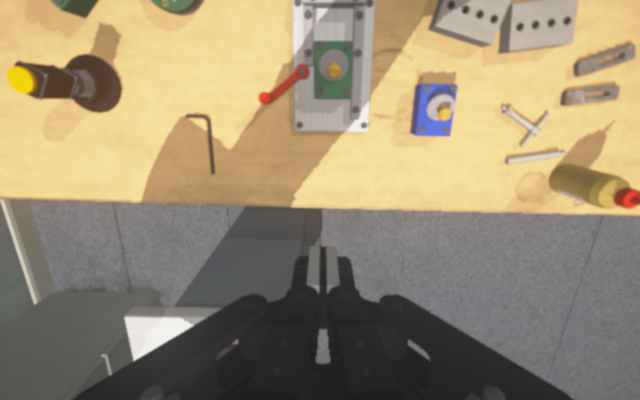

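This wrist view shows the fixture at the top edge (plate corners near (293,130) and (368,130)), the latch knob at (265,98), the coupler at (20..95,80) and the hex key at (205,140). I need the camera farther forward and lower.

Emit:
step_arm --increments '[[[20,-1,-10],[0,0,0]],[[20,-1,-10],[0,0,0]],[[20,0,-10],[0,0,0]],[[20,0,-10],[0,0,0]],[[20,0,-10],[0,0,0]],[[20,0,-10],[0,0,0]],[[10,0,-10],[0,0,0]],[[0,0,0],[0,0,0]]]'

```text
time: 2.2
eef_pos: [0.5626, -0.1836, 0.218]
tcp_rot: [1.0, 0.011, -0.002, -0.001]
contact_force: [-1.2, 1.1, -1.0]
opening: -0.001
finger_force: 0.0
```

Run:
```python
from h import *
st=readout.get_state(); im=snap('wrist','w2.png')
np.save('st2.npy',st,allow_pickle=True)
print(st['eef_pos'],proj('wrist',[[.55,-.18,.012]],st))
cv2.imwrite('pics/w2c.png',cv2.resize(im[20:320,120:520,::-1],None,fx=2,fy=2,interpolation=cv2.INTER_CUBIC))
```

```text
[ 0.56258841 -0.18357324  0.21801097] [[319.21607145 180.28217021]]
```

View pics/w2c.png

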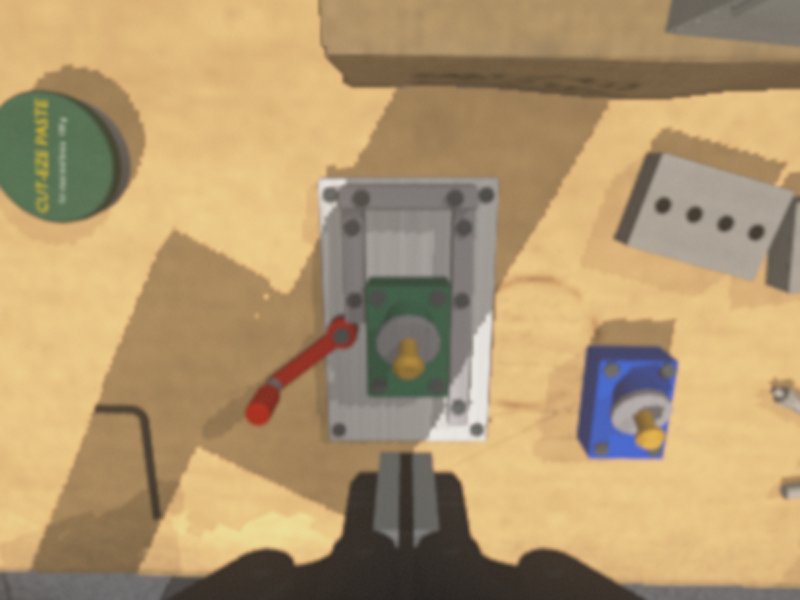

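In the crop, the plate corners are at (319,180), (498,180), (485,440) and (331,440). The block's top spans (366..450, 280..396), the knob top is at (259,412) and the hinge at (341,333).

Run:
```python
from h import *
st=np.load('st2.npy',allow_pickle=True).item()
c=lambda l:np.array(l,float)/2+[120,20]
C=onz('wrist',c([(319,180),(498,180),(485,440),(331,440)]),[.012]*4,st)[:,:2]
F=np.array([(75,50),(75,-50),(-85,-50),(-85,50)])/1e3
print(C.round(4), np.linalg.norm(np.diff(C,axis=0),axis=1))
z=(C[:,0]+1j*C[:,1]);f=F[:,0]+1j*F[:,1]
zc,fc=z.mean(),f.mean();s=np.vdot(f-fc,z-zc);yaw=np.angle(s);t=zc-np.exp(1j*yaw)*fc
print('yaw',yaw,'org',t,'scale',abs(s)/np.vdot(f-fc,f-fc).real,'res mm',abs(z-np.exp(1j*yaw)*f-t)*1e3)
tof=lambda P:[((p[0]+1j*p[1]-t)*np.exp(-1j*yaw)*1e3).round(1) for p in P]
print('block rear, front',tof(onz('wrist',c([(368,396),(448,396),(368,280),(448,280)]),[.042]*4,st)))
K=onz('wrist',c([(259,412),(341,333)]),[.067,.038],st);print('knob,hinge',K.round(4),tof(K))
# independent top
T=onz('top',[(386.5,167.5),(423,167.5),(389,226),(426,226)],[.012]*4);print('top centre',T.mean(0),(T[0]-T[2]))
```

```text
[[ 0.6289 -0.135 ]
 [ 0.631  -0.2332]
 [ 0.4729 -0.2362]
 [ 0.4708 -0.1387]] [0.09825919 0.15804191 0.0975356 ]
yaw 0.021062429047531323 org (0.5558987945074846-0.18566153703951216j) scale 0.9854816722307634 res mm [1.30935882 1.27955861 1.60330662 1.51891768]
block rear, front [np.complex128(-41.6+22.7j), np.complex128(-41.6-22.4j), np.complex128(24.6+21.4j), np.complex128(24.6-20.9j)]
knob,hinge [[ 0.5138 -0.1081  0.067 ]
 [ 0.5493 -0.1487  0.038 ]] [np.complex128(-40.5+78.4j), np.complex128(-5.8+37.1j)]
top centre [ 0.55092001 -0.1856522   0.012     ] [0.15927392 0.00296501 0.        ]
```

Fixture origin is about (0.556, -0.186), yaw 0.02, and the top camera agrees on the centre. The block's rear face is at fixture x ≈ -41.6, so travel is about 37 mm, within the given range. The latch is at about -0.9. Now the push.

Emit:
step_arm --increments '[[[-20,-1,-5],[0,0,0]],[[-20,-1,-15],[0,0,0]],[[-20,-1,-20],[0,0,0]],[[-14,0,-30],[0,0,0]],[[0,0,-35],[0,0,0]],[[0,0,-35],[0,0,0]],[[0,0,-30],[0,0,0]],[[0,0,-22],[0,0,0]]]'

```text
time: 2.92
eef_pos: [0.4869, -0.1859, 0.0276]
tcp_rot: [1.0, 0.011, -0.001, -0.0]
contact_force: [0.0, -0.2, 0.6]
opening: -0.005
finger_force: 0.0
```

Emit:
step_arm --increments '[[[0,0,0],[0,0,0]],[[4,0,0],[0,0,0]],[[5,0,0],[0,0,0]],[[5,0,0],[0,0,0]],[[5,0,0],[0,0,0]],[[5,0,0],[0,0,0]],[[5,0,0],[0,0,0]]]'

```text
time: 3.5
eef_pos: [0.5188, -0.186, 0.0304]
tcp_rot: [1.0, 0.012, 0.0, 0.0]
contact_force: [-3.0, 0.9, 1.6]
opening: -0.0
finger_force: 1.2
```

Emit:
step_arm --increments '[[[5,0,0],[0,0,0]],[[5,0.3,0],[0,0,0]],[[4,0,0],[0,0,0]],[[3,0,0],[0,0,0]],[[2,0,0],[0,0,0]]]'

```text
time: 3.92
eef_pos: [0.5372, -0.1853, 0.0292]
tcp_rot: [1.0, 0.012, -0.0, -0.0]
contact_force: [-2.5, -0.5, 2.0]
opening: -0.001
finger_force: 1.2
```

Emit:
step_arm --increments '[[[2,0,0],[0,0,0]],[[1.5,0,0],[0,0,0]],[[1.5,0,0],[0,0,0]]]'

```text
time: 4.17
eef_pos: [0.5419, -0.1853, 0.0291]
tcp_rot: [1.0, 0.011, -0.0, -0.0]
contact_force: [-2.9, -0.4, 1.5]
opening: 0.002
finger_force: 1.1
```

Emit:
step_arm --increments '[[[1.5,0,0],[0,0,0]],[[1.5,0,0],[0,0,0]]]'

```text
time: 4.33
eef_pos: [0.5424, -0.1852, 0.0291]
tcp_rot: [1.0, 0.012, -0.004, -0.001]
contact_force: [-14.3, -1.9, 10.3]
opening: -0.0
finger_force: 6.9
```

Emit:
step_arm --increments '[[[1.5,0,0],[0,0,0]],[[0,0,0],[0,0,0]]]'

```text
time: 4.5
eef_pos: [0.5424, -0.1852, 0.0291]
tcp_rot: [1.0, 0.012, -0.006, -0.001]
contact_force: [-15.1, -1.9, 10.4]
opening: -0.001
finger_force: 7.6
```

Block is home: 15 N stop contact at TCP x = 0.5424, as predicted. Next, go above the knob with the fingers half open.

Emit:
step_arm --increments '[[[-15,0,0],[0,0,0]],[[-15,0,5],[0,0,0]],[[0,0,30],[0,0,0]],[[0,0,35],[0,0,0]],[[0,0,25],[0,0,0]],[[0,26,0],[0,0,0]],[[0,26,0],[0,0,0]],[[0,25,0],[0,0,0]]]'

```text
time: 5.17
eef_pos: [0.5175, -0.108, 0.1256]
tcp_rot: [1.0, 0.011, 0.002, 0.0]
contact_force: [0.5, 0.7, -0.2]
opening: -0.001
finger_force: 0.0
```

Emit:
step_arm --increments '[[[0,0,0],[0,0,0]],[[0,0,0],[0,0,0]],[[0,0,0],[0,0,0]]]' --fingers 0.1

```text
time: 5.42
eef_pos: [0.5169, -0.1087, 0.1245]
tcp_rot: [1.0, 0.012, 0.001, 0.0]
contact_force: [0.5, 0.8, -0.6]
opening: 0.419
finger_force: 0.0
```

Run:
```python
from h import *
st=readout.get_state(); im=snap('wrist','w3.png')
print(st['eef_pos'],st['opening'],R.from_quat(st['tcp_rot']).as_rotvec())
m=((im[:,:,0]>130)&(im[:,:,1]<60)&(im[:,:,2]<70)).astype(np.uint8)
n,l,s,c=cv2.connectedComponentsWithStats(m)
for i in range(1,n):
    if s[i,4]>40: print(s[i],c[i])
# expected knob top in image
print(proj('wrist',[[.5136,-.108,.067],[.5136,-.108,.05]],st))
cv2.imwrite('pics/w3c.png',cv2.resize(im[150:400,200:500,::-1],None,fx=2,fy=2))
```

```text
[ 0.51694855 -0.10866698  0.12450898] 0.4189316094719657 [3.14073515e+00 3.64088867e-02 2.19604584e-03]
[321 160  59  46 517] [346.46034816 184.17988395]
[311 207  17  24 252] [319.67063492 221.19047619]
[[320.69826266 223.3165039 ]
 [320.80711761 214.614974  ]]
```

View pics/w3c.png

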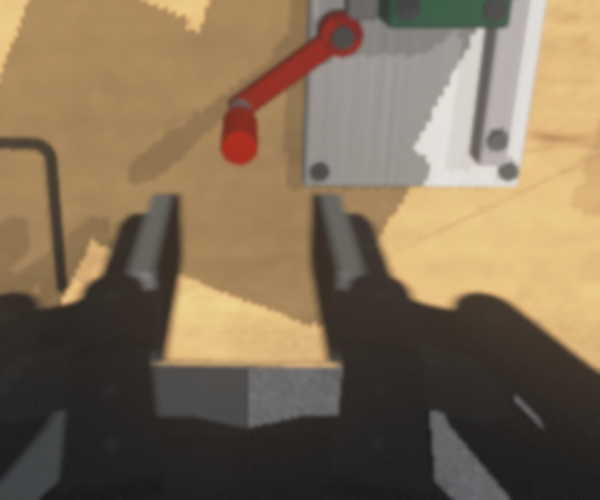

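The knob top is at crop (239,148), so image (319.5,224), against a predicted (320.7,223.3). The position is confirmed, so I descend and grip.

Emit:
step_arm --increments '[[[-3,0,-25],[0,0,0]],[[0,0,-25],[0,0,0]],[[0,0,-20],[0,0,0]],[[0,0,-8],[0,0,0]],[[0,0,0],[0,0,0]]]'

```text
time: 5.88
eef_pos: [0.5118, -0.1086, 0.0439]
tcp_rot: [1.0, 0.011, -0.002, -0.001]
contact_force: [0.4, -0.1, -0.5]
opening: 0.552
finger_force: 0.0
```

Emit:
step_arm --increments '[[[0,0,0],[0,0,0]],[[0,0,0],[0,0,0]],[[0,0,0],[0,0,0]],[[0,0,0],[0,0,0]]]' --fingers -1 --grip_force 30

```text
time: 6.22
eef_pos: [0.5134, -0.1075, 0.0478]
tcp_rot: [1.0, 0.011, -0.0, -0.001]
contact_force: [-3.1, 4.0, 3.1]
opening: 0.147
finger_force: 29.2
```

Run:
```python
from h import *
p=readout.get_state()['eef_pos']
yaw=.021;o=np.array([.557,-.1857]);Rm=np.array([[np.cos(yaw),-np.sin(yaw)],[np.sin(yaw),np.cos(yaw)]])
k=(p[:2]-o)@Rm*1e3-[-10.5,38];th=np.arctan2(-k[1],-k[0]);print(p,k,np.hypot(*k),th)
ths=np.linspace(th,1.571,18);P=np.c_[-np.cos(ths),-np.sin(ths)]*52@Rm.T
print(np.diff(P,axis=0).round(1).tolist())
```

```text
[ 0.51340344 -0.10750835  0.04780289] [-31.44504534  41.08987176] 51.74136099546541 -0.9175907748097349
[[-5.6, -5.2], [-4.8, -5.9], [-3.8, -6.6], [-2.9, -7.1], [-1.8, -7.4], [-0.7, -7.6], [0.4, -7.6], [1.5, -7.5], [2.6, -7.2], [3.6, -6.7], [4.5, -6.1], [5.4, -5.4], [6.1, -4.5], [6.7, -3.6], [7.2, -2.6], [7.5, -1.5], [7.6, -0.4]]
```

Emit:
step_arm --increments '[[[-5.6,-5.2,0],[0,0,0]],[[-4.8,-5.9,0],[0,0,0]],[[-3.8,-6.6,0],[0,0,0]],[[-2.9,-7.1,0],[0,0,0]],[[-1.8,-7.4,0],[0,0,0]],[[-0.7,-7.6,0],[0,0,0]],[[0.4,-7.6,0],[0,0,0]],[[1.5,-7.5,0],[0,0,0]]]'

```text
time: 6.88
eef_pos: [0.4943, -0.1623, 0.0474]
tcp_rot: [1.0, 0.012, -0.002, -0.001]
contact_force: [-0.4, 5.3, 1.5]
opening: 0.145
finger_force: 30.0
```

Emit:
step_arm --increments '[[[2.6,-7.2,0],[0,0,0]],[[3.6,-6.7,0],[0,0,0]],[[4.5,-6.1,0],[0,0,0]],[[5.4,-5.4,0],[0,0,0]],[[6.1,-4.5,0],[0,0,0]]]'

```text
time: 7.3
eef_pos: [0.5176, -0.1924, 0.0473]
tcp_rot: [1.0, 0.012, -0.001, -0.001]
contact_force: [-3.5, 4.2, 3.9]
opening: 0.15
finger_force: 30.2
```

Emit:
step_arm --increments '[[[6.7,-3.6,0],[0,0,0]],[[7.2,-2.6,0],[0,0,0]],[[7.0,-1.5,0],[0,0,0]]]'

```text
time: 7.55
eef_pos: [0.538, -0.199, 0.0471]
tcp_rot: [1.0, 0.012, -0.002, -0.003]
contact_force: [-6.3, 9.7, 6.7]
opening: 0.147
finger_force: 30.6
```

Emit:
step_arm --increments '[[[4,-0.3,0],[0,0,0]],[[3,0,0],[0,0,0]],[[0,0,0],[0,0,0]]]'

```text
time: 7.8
eef_pos: [0.5416, -0.1989, 0.0471]
tcp_rot: [1.0, 0.012, -0.007, -0.003]
contact_force: [-16.4, 6.2, 13.5]
opening: 0.149
finger_force: 31.3
```

Resistance builds at TCP x = 0.5416, slightly earlier than predicted (0.546). I'll release, back off and look.

Emit:
step_arm --increments '[[[-2,0,0],[0,0,0]],[[0,0,0],[0,0,0]],[[0,0,0],[0,0,0]]]' --fingers 0

```text
time: 8.05
eef_pos: [0.5449, -0.2019, 0.0475]
tcp_rot: [1.0, 0.011, 0.001, 0.001]
contact_force: [1.0, 0.1, -0.1]
opening: 0.502
finger_force: 0.0
```

Emit:
step_arm --increments '[[[0,0,30],[0,0,0]],[[0,0,40],[0,0,0]],[[0,0,40],[0,0,0]],[[20,5,40],[0,0,0]],[[10,5,20],[0,0,0]],[[0,0,0],[0,0,0]],[[0,0,0],[0,0,0]]]'

```text
time: 8.63
eef_pos: [0.5739, -0.1922, 0.216]
tcp_rot: [1.0, 0.012, 0.002, 0.001]
contact_force: [0.3, -1.1, -0.9]
opening: 0.498
finger_force: 0.0
```

Run:
```python
from h import *
st=readout.get_state(); im=snap('wrist','w4.png');np.save('st4.npy',st,allow_pickle=True)
print(st['eef_pos'],st['opening'],R.from_quat(st['tcp_rot']).as_rotvec())
cv2.imwrite('pics/w4c.png',cv2.resize(im[60:260,220:420,::-1],None,fx=3,fy=3,interpolation=cv2.INTER_CUBIC))
from scipy.optimize import least_squares
P=np.array([(.5134,-.1075),(.4943,-.1623),(.5176,-.1924),(.538,-.199)])
print(least_squares(lambda c:np.hypot(*(P-c).T)-.052,[.546,-.148]).x)
```

```text
[ 0.57392595 -0.19216665  0.21597879] 0.4981784754865004 [3.13852835 0.03678207 0.00755   ]
[ 0.54484311 -0.14810695]
```

View pics/w4c.png

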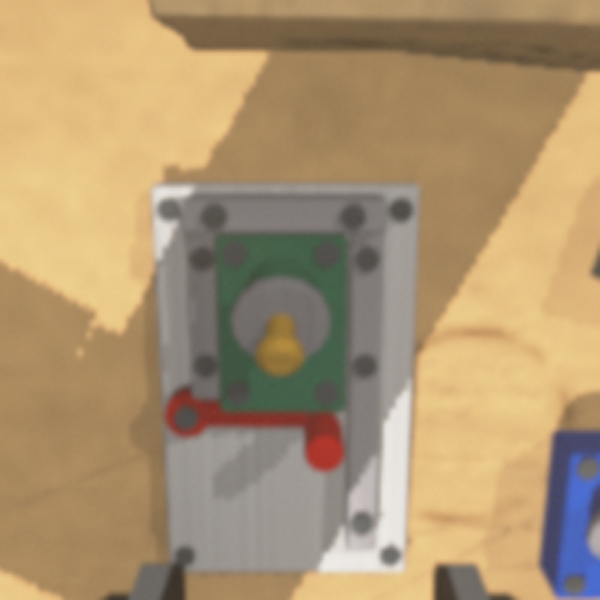

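The block's front edge (row 233) is against the stop face. The latch arm lies across behind it from (185,417) to (322,420), with the knob top at (323,453). Now the numbers.

Run:
```python
from h import *
st=np.load('st4.npy',allow_pickle=True).item()
c=lambda l:np.array(l,float)/3+[220,60]
C=onz('wrist',c([(153,184),(419,184),(405,572),(170,572)]),[.012]*4,st)[:,:2]
F=np.array([(75,50),(75,-50),(-85,-50),(-85,50)])/1e3
z=(C[:,0]+1j*C[:,1]);f=F[:,0]+1j*F[:,1]
zc,fc=z.mean(),f.mean();s=np.vdot(f-fc,z-zc);yaw=np.angle(s);t=zc-np.exp(1j*yaw)*fc
print('yaw',yaw,'org',t,'scale',abs(s)/np.vdot(f-fc,f-fc).real,'res mm',abs(z-np.exp(1j*yaw)*f-t)*1e3)
tof=lambda P:[((p[0]+1j*p[1]-t)*np.exp(-1j*yaw)*1e3).round(1) for p in P]
print('block rear, front',tof(onz('wrist',c([(222,411),(345,411),(217,233),(346,233)]),[.042]*4,st)))
print('knob,hinge',tof(onz('wrist',c([(323,453),(185,417)]),[.067,.037],st)))
print('head',tof(onz('wrist',c([(280,352)]),[.072],st)))
```

```text
yaw 0.0194676052120991 org (0.5561774078871592-0.18549625041450413j) scale 0.9951860618528671 res mm [1.07318192 0.9150051  0.33809781 0.18108485]
block rear, front [np.complex128(-3.5+23.1j), np.complex128(-3.4-21.8j), np.complex128(60.6+23.1j), np.complex128(60.7-21.1j)]
knob,hinge [np.complex128(-10.4-13.3j), np.complex128(-7.4+37.4j)]
head [np.complex128(26.3+1j)]
```

Block and latch both measure as home: knob at (-10.4,-13.3) against (-10.5,-14). I'll still give the knob one firm nudge with shut fingers.

Emit:
step_arm --increments '[[[-30,-4,-10],[0,0,0]],[[-29,-4,-20],[0,0,0]],[[0,0,-35],[0,0,0]],[[0,0,-35],[0,0,0]],[[0,0,-35],[0,0,0]],[[0,0,-32],[0,0,0]],[[0,0,0],[0,0,0]],[[5,0,0],[0,0,0]]]' --fingers -1

```text
time: 9.35
eef_pos: [0.5148, -0.198, 0.0427]
tcp_rot: [1.0, 0.011, -0.004, -0.002]
contact_force: [-0.2, -0.0, 0.1]
opening: 0.0
finger_force: 0.0
```

Emit:
step_arm --increments '[[[4,0,0],[0,0,0]],[[3,0,0],[0,0,0]],[[2,0,0],[0,0,0]],[[2,0,0],[0,0,0]]]'

```text
time: 9.68
eef_pos: [0.5292, -0.2002, 0.0484]
tcp_rot: [1.0, 0.012, -0.001, 0.001]
contact_force: [-9.2, -1.2, 5.5]
opening: 0.004
finger_force: 4.7
```

Emit:
step_arm --increments '[[[2,0,0],[0,0,0]],[[2,0,0],[0,0,0]],[[0,0,0],[0,0,0]]]'

```text
time: 9.93
eef_pos: [0.5294, -0.2, 0.0479]
tcp_rot: [1.0, 0.013, -0.006, -0.0]
contact_force: [-17.0, -2.8, 13.4]
opening: 0.002
finger_force: 8.7
```

Rigid at 0.5293, so the latch is at its limit. Next, retreat and go view the coupler.

Emit:
step_arm --increments '[[[-10,0,0],[0,0,0]],[[-10,0,15],[0,0,0]],[[0,0,38],[0,0,0]],[[0,0,38],[0,0,0]],[[0,10,38],[0,0,0]],[[0,30,38],[0,0,0]],[[0,38,30],[0,0,0]],[[0,38,10],[0,0,0]]]'

```text
time: 10.6
eef_pos: [0.5158, -0.0936, 0.251]
tcp_rot: [1.0, 0.01, 0.006, 0.002]
contact_force: [0.9, -0.1, 0.1]
opening: 0.005
finger_force: 0.0
```

Emit:
step_arm --increments '[[[0,38,0],[0,0,0]],[[0,38,0],[0,0,0]],[[0,38,0],[0,0,0]],[[0,38,0],[0,0,0]],[[5,35,0],[0,0,0]],[[5,24,0],[0,0,0]],[[0,0,0],[0,0,0]],[[0,0,0],[0,0,0]]]' --fingers 0.5

```text
time: 11.27
eef_pos: [0.5235, 0.1193, 0.2449]
tcp_rot: [1.0, 0.013, 0.001, -0.0]
contact_force: [-0.9, -0.0, 0.2]
opening: 0.751
finger_force: 0.0
```

Run:
```python
from h import *
st=readout.get_state(); im=snap('wrist','w5.png');np.save('st5.npy',st,allow_pickle=True)
print(st['eef_pos'],st['opening'],R.from_quat(st['tcp_rot']).as_rotvec(),st['qpos'].round(2),st['contact_force'])
print(proj('wrist',[[.525,.128,.105],[.525,.128,0]],st))
cv2.imwrite('pics/w5c.png',cv2.resize(im[50:300,170:470,::-1],None,fx=2.4,fy=2.4,interpolation=cv2.INTER_CUBIC))
```

```text
[0.52352067 0.11928035 0.24494616] 0.7505598171114387 [-3.14129984 -0.04064809 -0.0036533 ] [ 0.03 -0.03  1.9  -0.    1.27  1.58] [-0.88657714 -0.01407947  0.24348435]
[[312.97378114 185.10109162]
 [315.37823484 162.91022947]]
```

View pics/w5c.png

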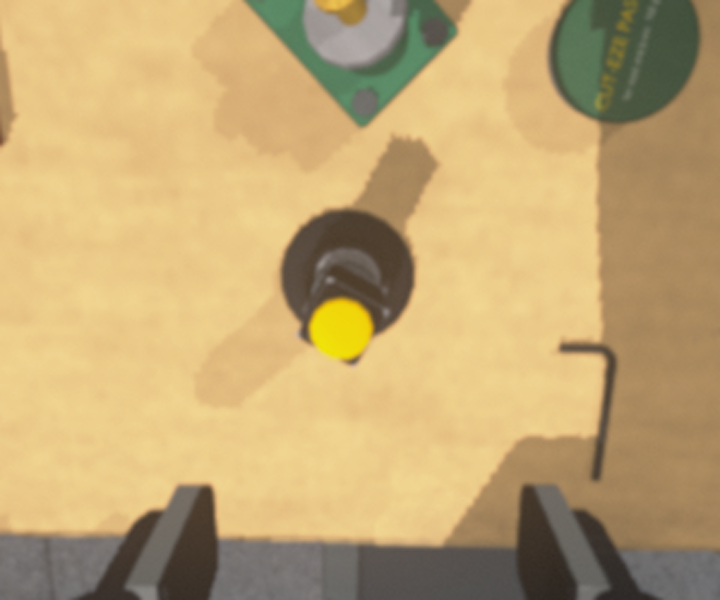

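The cap centre is at crop (341,328), so image (312.1,186.7), inside the holder disc at about (347,272). Grip corners show near crop (302,335) and (353,362). I'll fit position and yaw by silhouette.

```bash
cat > fit.py <<'E'
from h import *
from scipy.optimize import minimize
st=np.load('st5.npy',allow_pickle=True).item()
im=cv2.imread('pics/w5.png')[:,:,::-1].astype(int)
u0,v0=280,130; sub=im[v0:212,u0:350]
S=6
big=cv2.resize(sub.astype(np.uint8),None,fx=S,fy=S,interpolation=cv2.INTER_CUBIC).astype(int)
r,g,b=big[...,0],big[...,1],big[...,2]
yel=(r>150)&(g>130)&(b<60)
dark=(r<75)|((r-b)<25)
m=yel|dark
m[:]=cv2.morphologyEx(m.astype(np.uint8),cv2.MORPH_OPEN,np.ones((7,7)))>0
A=np.linspace(0,2*np.pi,48,endpoint=False)
def circ(x,y,rr,z): return np.c_[x+rr*np.cos(A),y+rr*np.sin(A),np.full(48,z)]
def ren(p,hx=None):
    x,y,yaw,dx,dy=p[0],p[1],p[2],p[3],p[4]
    out=np.zeros(m.shape,np.uint8)
    def sq(z): a=yaw+np.pi/4+np.arange(4)*np.pi/2; return np.c_[x+.0198*np.cos(a),y+.0198*np.sin(a),np.full(4,z)]
    def ad(P):
        q=(proj('wrist',P,st)-[u0,v0]+.5)*S-.5
        cv2.fillConvexPoly(out,cv2.convexHull(np.round(q).astype(np.int32)),1)
    hx,hy=x+dx,y+dy
    ad(np.r_[circ(hx,hy,.036,0),circ(hx,hy,.036,.006)]);ad(np.r_[circ(hx,hy,.023,.006),circ(hx,hy,.023,.028)])
    ad(np.r_[circ(x,y,.0175,.028),circ(x,y,.0175,.049)]);ad(np.r_[sq(.049),sq(.099)]);ad(np.r_[circ(x,y,.013,.099),circ(x,y,.013,.105)])
    return out>0
def cost(p):
    o=ren(p);return (o^m).sum()/m.sum()
best=[]
c=onz('wrist',[(312.1,186.7)],[.105],st)[0];print('cap',c)
for yaw in np.arange(0,np.pi/2,.13):
    q=minimize(cost,[c[0],c[1],yaw,0,0],method='Nelder-Mead',options=dict(initial_simplex=np.array([[c[0],c[1],yaw,0,0]]+[[c[0]+(i==0)*.004,c[1]+(i==1)*.004,yaw+(i==2)*.1,(i==3)*.003,(i==4)*.003] for i in range(5)]),maxiter=150))
    best.append((q.fun,*q.x.round(4)))
for q in sorted(best)[:5]:print([float(round(v,4)) for v in q])
p=sorted(best)[0][1:]
o=ren(p);e=cv2.morphologyEx(o.astype(np.uint8),cv2.MORPH_GRADIENT,np.ones((3,3)))>0
v=np.clip(big*1.6,0,255).astype(np.uint8);v[e]=(0,255,255)
v2=np.clip(big*1.6,0,255).astype(np.uint8)
cv2.imwrite('pics/fit5.png',np.hstack([v,v2])[:,:,::-1][:, :])
E
python3 fit.py
```

```text
cap [0.52337523 0.12882059 0.105     ]Traceback (most recent call last):
  File "fit.py", line 31, in <module>
    q=minimize(cost,[c[0],c[1],yaw,0,0],method='Nelder-Mead',options=dict(initial_simplex=np.array([[c[0],c[1],yaw,0,0]]+[[c[0]+(i==0)*.004,c[1]+(i==1)*.004,yaw+(i==2)*.1,(i==3)*.003,(i==4)*.003] for i in range(5)]),maxiter=150))
    res = _minimize_neldermead(fun, x0, args, callback, bounds=bounds,
                               **options)
    fxr = func(xr)
    fx = function(np.copy(x), *(wrapper_args + args))
  File "fit.py", line 27, in cost
    o=ren(p);return (o^m).sum()/m.sum()
  File "fit.py", line 24, in ren
    ad(np.r_[circ(x,y,.0175,.028),circ(x,y,.0175,.049)]);ad(np.r_[sq(.049),sq(.099)]);ad(np.r_[circ(x,y,.013,.099),circ(x,y,.013,.105)])
                                                                                      ~~^^^^^^^^^^^^^^^^^^^^^^^^^^^^^^^^^^^^^^^^^^^^^^^^
  File "fit.py", line 20, in ad
    q=(proj('wrist',P,st)-[u0,v0]+.5)*S-.5
       ~~~~^^^^^^^^^^^^^^
  File "h.py", line 25, in proj
    K,d,e,r=cam(n,st); q=(np.atleast_2d(P)-e)@r; q=q*[1,-1,-1]
            ~~~^^^^^^
  File "h.py", line 7, in cam
    c=cams.get_calibration(n)
ValueError: time passes only in moves, steps and waits
```

```bash
python3 -c "
import cv2;a=cv2.imread('pics/fit5.png');print(a.shape);cv2.imwrite('pics/fit5.png',cv2.resize(a,(800,int(a.shape[0]*800/a.shape[1]))))"
```

```text
[ WARN:0@0.010] global loadsave.cpp:275 findDecoder imread_('pics/fit5.png'): can't open/read file: check file path/integrity
Traceback (most recent call last):
AttributeError: 'NoneType' object has no attribute 'shape'
```

Too many calibration reads; I'll cache it.

```bash
python3 - <<'E'
s=open('h.py').read()
s=s.replace("def cam(n,st=None):\n    c=cams.get_calibration(n)","_C={}\ndef cam(n,st=None):\n    if n not in _C: _C[n]=cams.get_calibration(n)\n    c=_C[n]")
open('h.py','w').write(s)
E
python3 fit.py && python3 -c "
import cv2;a=cv2.imread('pics/fit5.png');cv2.imwrite('pics/fit5.png',cv2.resize(a,(800,int(a.shape[0]*800/a.shape[1]))))"
```

```text
cap [0.52337523 0.12882059 0.105     ]
[1.8042, 0.5242, 0.1366, 1.4136, -0.0152, 0.0068]
[1.8042, 0.5256, 0.1406, 0.0984, -0.0168, 0.0028]
[1.8042, 0.5256, 0.1406, 0.3584, -0.0168, 0.0028]
[1.8042, 0.5256, 0.1406, 1.6584, -0.0168, 0.0028]
[1.8049, 0.527, 0.1431, 0.5156, -0.018, 0.0005]
```

View pics/fit5.png

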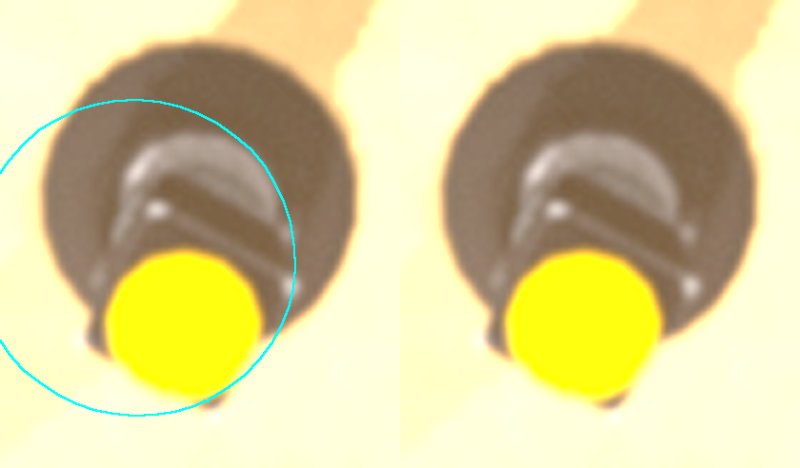

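The enlargement shows the grip's four top corners clearly: left panel (158,209), (290,287), (212,405) and (88,338), with the cap centre at (183,325). The foot disc centre is at about (199,198). I'll use these directly.

Run:
```python
from h import *
st=np.load('st5.npy',allow_pickle=True).item()
c=lambda l:np.array(l,float)/5.714+[280,130]
P=onz('wrist',c([(158,209),(290,287),(212,405),(88,338)]),[.099]*4,st)
print(P.round(4),'sides',np.linalg.norm(np.roll(P,-1,0)-P,axis=1),'centre',P.mean(0))
for i in range(4):
    d=P[(i+1)%4]-P[i];print(np.degrees(np.arctan2(d[1],d[0]))%90)
print('cap',onz('wrist',c([(183,325)]),[.105],st),'foot',onz('wrist',c([(199,198)]),[.006],st))
print(st['eef_pos'])
```

```text
[[0.5417 0.1336 0.099 ]
 [0.5287 0.1108 0.099 ]
 [0.507  0.1238 0.099 ]
 [0.5187 0.1455 0.099 ]] sides [0.02623346 0.02527927 0.02466161 0.02592915] centre [0.52402775 0.12840458 0.099     ]
60.15706821451903
59.139556110799134
61.61900472879012
62.65695230125473
cap [[0.52319473 0.12888905 0.105     ]] foot [[0.52397857 0.12855216 0.006     ]]
[0.52352067 0.11928035 0.24494616]
```

Grip centre is (0.5238, 0.1286), confirmed by cap and foot. Faces are at -29°, so I turn the tool by -0.53 rad, descend and grip.

Emit:
step_arm --increments '[[[0,3,-10],[0,0,-0.09]],[[0,3,-10],[0,0,-0.09]],[[0,3,-10],[0,0,-0.09]],[[0,0,-15],[0,0,-0.09]],[[0,0,-15],[0,0,-0.09]],[[0,0,-15],[0,0,-0.08]],[[0,0,0],[0,0,0]],[[0,0,0],[0,0,0]]]'

```text
time: 11.98
eef_pos: [0.5229, 0.1258, 0.1685]
tcp_rot: [0.968, -0.251, -0.001, 0.0]
contact_force: [-0.5, -0.2, 0.3]
opening: 0.747
finger_force: 0.0
```

Emit:
step_arm --increments '[[[1,3,-25],[0,0,0]],[[0,0,-30],[0,0,0]],[[0,0,-30],[0,0,0]],[[0,0,-18],[0,0,0]],[[0,0,-5],[0,0,0]],[[0,0,0],[0,0,0]],[[0,0,0],[0,0,0]]]'

```text
time: 12.57
eef_pos: [0.5258, 0.1297, 0.0627]
tcp_rot: [0.968, -0.251, 0.001, -0.0]
contact_force: [0.7, 0.7, 0.7]
opening: 0.748
finger_force: 0.0
```

Emit:
step_arm --increments '[[[0,0,0],[0,0,0]],[[0,0,0],[0,0,0]],[[0,0,0],[0,0,0]],[[0,0,0],[0,0,0]],[[0,0,0],[0,0,0]]]' --fingers -1 --grip_force 70

```text
time: 12.98
eef_pos: [0.5256, 0.13, 0.0626]
tcp_rot: [0.968, -0.251, 0.001, -0.0]
contact_force: [-0.3, 0.2, 5.6]
opening: 0.319
finger_force: 69.2
```

Gripped (27 mm opening). Now lift and carry, turning to the nipple's yaw.

Emit:
step_arm --increments '[[[0,0,5],[0,0,0]],[[0,0,10],[0,0,0]],[[0,0,20],[0,0,0]],[[0,0,30],[0,0,0]],[[0,0,35],[0,0,0]],[[0,0,35],[0,0,0]],[[0,-20,5],[0,0,0]],[[0,-30,0],[0,0,0.05]]]'

```text
time: 13.65
eef_pos: [0.5258, 0.0812, 0.2053]
tcp_rot: [0.974, -0.224, 0.003, -0.001]
contact_force: [1.0, -0.3, -2.1]
opening: 0.321
finger_force: 69.8
```

Emit:
step_arm --increments '[[[0,-35,0],[0,0,0.07]],[[0,-35,0],[0,0,0.07]],[[0,-35,0],[0,0,0.07]],[[0,-35,0],[0,0,0.07]],[[0,-35,0],[0,0,0.07]],[[0,-35,0],[0,0,0.07]],[[0,-33,0],[0,0,0.058]],[[0,-20,0],[0,0,0]]]'

```text
time: 14.32
eef_pos: [0.5233, -0.1858, 0.2007]
tcp_rot: [1.0, 0.01, -0.001, 0.0]
contact_force: [-1.0, -1.1, -1.9]
opening: 0.321
finger_force: 69.6
```

Emit:
step_arm --increments '[[[3,0,0],[0.001,-0.073,0]],[[3,0,0],[0.0015,-0.073,0]],[[3,0,0],[0.0015,-0.073,0]],[[3,0,0],[0.0015,-0.073,0]],[[0,0,0],[0.0015,-0.073,0]],[[0,0,0],[0.0015,-0.071,0]],[[0,0,0],[0,0,0]],[[0,0,0],[0,0,0]]]'

```text
time: 14.98
eef_pos: [0.535, -0.1825, 0.1999]
tcp_rot: [0.977, 0.01, 0.215, -0.003]
contact_force: [0.5, -0.5, -2.5]
opening: 0.32
finger_force: 70.0
```

Run:
```python
from h import *
st=readout.get_state();np.save('st6.npy',st,allow_pickle=True)
im=snap('wrist','w6.png');sc=snap('scene','s6.png')
yaw=.02;a=np.array([-np.sin(.436)*np.cos(yaw),-np.sin(.436)*np.sin(yaw),np.cos(.436)])
y=np.array([np.sin(yaw),-np.cos(yaw),0]);Rt=np.c_[np.cross(y,-a),y,-a]
N=np.array([.5887,-.1845,.0556])
Rc=R.from_quat(st['tcp_rot']).as_matrix()
print('t',st['time'],st['eef_pos'],'rotcorr',R.from_matrix(Rt@Rc.T).as_rotvec().round(4),st['opening'],st['finger_force'],st['contact_force'],st['wrist_torque'])
print('to 45mm',(N+a*(.0546+.045)-st['eef_pos'])*1e3,'a',a)
z=lambda d:st['eef_pos']+Rc@np.array([0,0,d])
print('w: rim,N',proj('wrist',[z(.0546),N,N+.02*a],st),'s:',proj('scene',[z(.0546),N,N+.02*a]))
w=cv2.resize(im[100:350,190:450],None,fx=1.5,fy=1.5);p=proj('scene',[z(0)])[0].astype(int)
s=sc[max(p[1]-65,0):p[1]+65,p[0]-65:p[0]+65];s=cv2.resize(s,(375,375),interpolation=cv2.INTER_CUBIC);print('scene org',p-65)
cv2.imwrite('pics/v6.png',np.hstack([w,s])[:,:,::-1])
```

```text
t 14.9833 [ 0.5349543  -0.1825011   0.19991066] rotcorr [-0.001  -0.0036 -0.0003] 0.3199345551898015 70.02203822135925 [ 0.50460105 -0.50031907 -2.46291239] [-0.04125664  0.36896504 -0.00247764]
to 45mm [ 11.69133325  -2.84010302 -54.0284213 ] a [-0.4222326  -0.00844578  0.90644818]
w: rim,N [[321.62260193 220.94586097]
 [325.04734828 194.12701569]
 [325.19816726 200.51973722]] s: [[342.58871919 147.22574264]
 [333.58424162 173.87331302]
 [336.07776652 169.02533552]]
scene org [284  67]
```

View pics/v6.png

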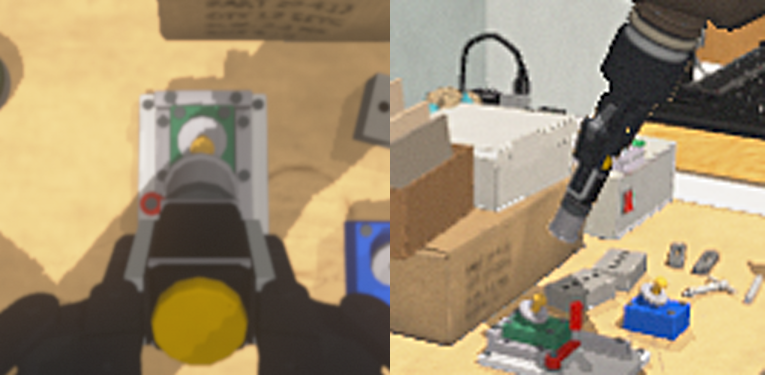

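The last view shows the coupler gripped square, the cap at left panel (200,320), the nozzle's rim arc topping at (205,155), and the brass head just beyond at (203,146). The latch is across and the block home. I'll measure the nozzle's edges numerically to find the lateral offset.

Run:
```python
from h import *
st=np.load('st6.npy',allow_pickle=True).item()
im=cv2.imread('pics/w6.png').astype(int)
g=im.mean(2).astype(int)
for r in (212,218,224,230): print(r,list(g[r,292:362:1]))
y=(im[...,2]>120)&(im[...,0]<40)&(im[...,1]>90)
n,l,s,c=cv2.connectedComponentsWithStats(y.astype(np.uint8))
for i in range(1,n):
    if s[i,4]>60: print('yellow',s[i],c[i])
Rc=R.from_quat(st['tcp_rot']).as_matrix()
z=lambda *v:st['eef_pos']+Rc@np.array(v)
print('cap top exp',proj('wrist',[z(0,0,.0546-.097)],st))
A=np.linspace(0,2*np.pi,24,endpoint=False)
q=proj('wrist',[z(.0175*np.cos(t),.0175*np.sin(t),.0546) for t in A],st);print('rim exp',q.min(0),q.max(0))
print('edge41 exp',proj('wrist',[z(0,.0175,.0136),z(0,-.0175,.0136),z(0,.014,.0136),z(0,-.014,.0136)],st))
print('col mid rim column g[:,325]',list(g[185:240,325]))
```

```text
212 [np.int64(220), np.int64(200), np.int64(181), np.int64(174), np.int64(165), np.int64(149), np.int64(133), np.int64(122), np.int64(121), np.int64(117), np.int64(112), np.int64(107), np.int64(115), np.int64(121), np.int64(121), np.int64(115), np.int64(109), np.int64(102), np.int64(96), np.int64(95), np.int64(96), np.int64(96), np.int64(98), np.int64(98), np.int64(98), np.int64(100), np.int64(101), np.int64(101), np.int64(103), np.int64(104), np.int64(104), np.int64(104), np.int64(104), np.int64(105), np.int64(104), np.int64(105), np.int64(105), np.int64(105), np.int64(104), np.int64(105), np.int64(106), np.int64(106), np.int64(108), np.int64(108), np.int64(107), np.int64(110), np.int64(115), np.int64(117), np.int64(122), np.int64(125), np.int64(125), np.int64(116), np.int64(101), np.int64(85), np.int64(87), np.int64(107), np.int64(126), np.int64(134), np.int64(130), np.int64(125), np.int64(121), np.int64(121), np.int64(125), np.int64(131), np.int64(137), np.int64(145), np.int64(158), np.int64(166), np.int64(169), np.int64(170)]
218 [np.int64(156), np.int64(137), np.int64(115), np.i
[... 3427 characters left out ...]
 np.int64(144), np.int64(149), np.int64(139), np.int64(127), np.int64(122), np.int64(119), np.int64(116), np.int64(117), np.int64(117), np.int64(118), np.int64(120), np.int64(125), np.int64(129), np.int64(126), np.int64(117), np.int64(108), np.int64(105), np.int64(105), np.int64(104), np.int64(106), np.int64(105), np.int64(105), np.int64(104), np.int64(104), np.int64(106), np.int64(105), np.int64(105), np.int64(103), np.int64(97), np.int64(85), np.int64(72), np.int64(69), np.int64(69), np.int64(70), np.int64(72), np.int64(75), np.int64(77), np.int64(77), np.int64(76), np.int64(77), np.int64(82), np.int64(88), np.int64(85), np.int64(68), np.int64(53), np.int64(48), np.int64(47), np.int64(47)]
```

Run:
```python
from h import *
st=np.load('st6.npy',allow_pickle=True).item()
im=cv2.imread('pics/w6.png')[:,:,::-1].astype(int)
for c in (312,324,334): print(c,[tuple(int(k) for k in im[r,c]) for r in range(184,216,1)])
b=(im[...,0]-im[...,2]>70)&(im[...,0]>120);b[:185]=0;b[215:]=0;b[:,:305]=0;b[:,345:]=0
ys,xs=np.nonzero(b)
n,l,s,cc=cv2.connectedComponentsWithStats(b.astype(np.uint8));print(s[1:],cc[1:])
Rc=R.from_quat(st['tcp_rot']).as_matrix()
z=lambda *v:st['eef_pos']+Rc@np.array(v)
print('far rim exp',proj('wrist',[z(.0175,0,.0546),z(.0175,0,.0506),z(-.0175,0,.0546)],st))
N=np.array([.5887,-.184,.0556]);a=np.array([-.4222,-.0084,.9064])
q=lambda s,r:proj('wrist',[N+a*s+r*(np.cos(t)*np.array([.906,.018,.422])+np.sin(t)*np.array([-.02,1,0])) for t in np.linspace(0,6.28,24)],st)
for s_,r in((0,.017),(.013,.008),(.019,.007)):print('coll/head exp',s_,q(s_,r).min(0),q(s_,r).max(0))
```

```text
312 [(194, 187, 183), (211, 202, 200), (217, 209, 207), (218, 211, 209), (218, 212, 210), (217, 212, 210), (217, 211, 210), (216, 209, 209), (215, 209, 208), (215, 209, 207), (214, 208, 206), (214, 207, 205), (214, 207, 206), (214, 206, 204), (210, 202, 200), (199, 192, 190), (178, 171, 169), (154, 148, 145), (132, 127, 123), (113, 111, 105), (111, 108, 101), (118, 113, 110), (128, 122, 119), (133, 125, 123), (129, 122, 119), (118, 112, 107), (108, 100, 97), (103, 96, 92), (102, 95, 91), (102, 94, 90), (101, 94, 90), (102, 95, 92)]
324 [(217, 212, 211), (217, 211, 210), (210, 202, 202), (188, 181, 180), (158, 149, 146), (142, 127, 110), (148, 121, 81), (177, 139, 68), (211, 163, 73), (218, 170, 76), (204, 158, 72), (183, 143, 68), (171, 135, 66), (165, 130, 64), (162, 128, 63), (161, 126, 64), (157, 125, 68), (145, 121, 86), (133, 120, 107), (132, 125, 121), (134, 129, 127), (130, 124, 122), (121, 115, 111), (113, 107, 104), (110, 105, 102), (110, 105, 102), (110, 105, 102), (110, 105, 102), (109, 104, 100), (110, 105, 101), (109, 105, 102), (110, 104, 102)]
334 [(150, 143, 140), (13
[... 201 characters left out ...]
(127, 122, 118), (129, 123, 117), (129, 122, 116), (128, 121, 117), (126, 120, 118), (124, 119, 116), (122, 116, 114), (121, 115, 113), (126, 120, 119), (130, 125, 123), (130, 124, 123), (125, 120, 118), (119, 113, 111), (114, 109, 107), (112, 107, 105), (112, 107, 105), (112, 106, 104), (112, 108, 105), (111, 106, 104)]
[[317 191  16  11 131]] [[324.51145038 196.40458015]]
far rim exp [[321.57396967 197.24510498]
 [321.55960598 199.11056083]
 [321.6686867  243.43921992]]
coll/head exp 0 [307.95762503 177.98167636] [341.15182743 209.55160196]
coll/head exp 0.013 [316.49483948 190.3823579 ] [332.76761518 205.77419508]
coll/head exp 0.019 [317.41068524 193.23705701] [331.92564694 206.93441733]
```

The rim sits about 5 px (3.5 mm) lower in the image than a straight coupler would. The scene camera agrees in direction, so the heavy nozzle has sagged about 2° toward vertical in the pads. I'll grip harder, tilt to compensate and move to 32 mm off, then re-measure.

```bash
cat > tgt.py <<'E'
from h import *
yaw=.02;a=np.array([-np.sin(.436)*np.cos(yaw),-np.sin(.436)*np.sin(yaw),np.cos(.436)])
yv=np.array([np.sin(yaw),-np.cos(yaw),0])
N=np.array([.5887,-.1835,.0556])
def target(h,eps=.037,rim=(-.0035,0,.0546)):
    zc=a; # coupler z in tool = (sin eps,0,-cos eps)
    Rt=np.c_[np.cross(yv,-a),yv,-a]
    Rp=R.from_rotvec(-eps*np.array([-yaw,1,0])).as_matrix()@Rt
    return Rp,N+a*h-Rp@np.array(rim)
def delta(h,st,**k):
    Rp,p=target(h,**k);Rc=R.from_quat(st['tcp_rot']).as_matrix()
    return (p-st['eef_pos'])*1e3,R.from_matrix(Rp@Rc.T).as_rotvec()
E
python3 - <<'E'
from tgt import *
st=readout.get_state()
Rp,p=target(.03);print('coupler z check',Rp@[np.sin(.037),0,-np.cos(.037)],a)
for h in(.045,.032):print(h,[x.round(4) for x in delta(h,st)],target(h)[1])
E
```

```text
coupler z check [-0.42223931 -0.00844582  0.90644505] [-0.4222326  -0.00844578  0.90644818]
0.045 [array([ 11.5236,  -1.3119, -54.5757]), array([ 0.0013, -0.0382, -0.001 ])] [ 0.54794571 -0.18431519  0.14658969]
0.032 [array([ 17.0126,  -1.2021, -66.3595]), array([ 0.0013, -0.0382, -0.001 ])] [ 0.55343474 -0.18420539  0.13480586]
```

Emit:
step_arm --increments '[[[0,0,0],[0,0,0]],[[0,0,0],[0,0,0]],[[4,-0.5,-12],[0,-0.019,0]],[[4,-0.5,-12],[0,-0.019,0]],[[4,0,-12],[0,0,0]],[[3,0,-12],[0,0,0]],[[2,0,-12],[0,0,0]],[[0,0,-6],[0,0,0]]]' --grip_force 115

```text
time: 15.75
eef_pos: [0.5531, -0.1835, 0.1329]
tcp_rot: [0.972, 0.01, 0.234, -0.003]
contact_force: [-0.8, -0.1, -2.8]
opening: 0.316
finger_force: 113.1
```

Emit:
step_arm --increments '[[[0,0,0],[0,0,0]],[[0,0,0],[0,0,0]],[[0,0,0],[0,0,0]]]'

```text
time: 16.0
eef_pos: [0.5538, -0.1844, 0.1357]
tcp_rot: [0.972, 0.01, 0.235, -0.001]
contact_force: [0.7, -0.6, -2.4]
opening: 0.316
finger_force: 113.1
```

Run:
```python
from tgt import *
st=readout.get_state();np.save('st7.npy',st,allow_pickle=True)
im=snap('wrist','w7.png').astype(int);snap('scene','s7.png')
print(st['eef_pos'],st['finger_force'],[x.round(4) for x in delta(.032,st)],[x.round(4) for x in delta(.015,st)])
Rc=R.from_quat(st['tcp_rot']).as_matrix()
A=np.linspace(0,2*np.pi,48,endpoint=False)
z=lambda *v:st['eef_pos']+Rc@np.array(v)
for e,dx in((0,0),(.037,-.0035)):
    q=proj('wrist',[z(dx+.0175*np.cos(t)*np.cos(e),.0175*np.sin(t),.0546+.0175*np.cos(t)*np.sin(e)) for t in A],st);print('rim exp',e,q.min(0),q.max(0))
    print('cap',proj('wrist',[z(dx+.097*np.sin(e),0,.0546-.097*np.cos(e))],st))
for s_,r in((0,.017),(.013,.008)):
    q=proj('wrist',[N+a*s_+r*(np.cos(t)*np.cross(yv,-a)+np.sin(t)*yv) for t in A],st);print('collar/head exp',s_,q.min(0),q.max(0))
y=(im[...,0]>120)&(im[...,2]<40)&(im[...,1]>90)
n,l,s,c=cv2.connectedComponentsWithStats(y.astype(np.uint8));i=1+s[1:,4].argmax();print('yellow',s[i],c[i])
for c in (314,323,332): print(c,[tuple(int(k) for k in im[r,c]) for r in range(180,226)])
```

```text
[ 0.55378452 -0.18436639  0.13566582] 113.08678150177002 [array([-0.3498,  0.161 , -0.86  ]), array([ 0.002 ,  0.0022, -0.0005])] [array([  6.8282,   0.3046, -16.2696]), array([ 0.002 ,  0.0022, -0.0005])]
rim exp 0 [296.65238635 197.29272646] [346.55838046 243.48537603]
cap [[321.05451697 314.74641446]]
rim exp 0.037 [296.79161287 201.84240585] [346.43782416 248.25433842]
cap [[321.05464255 314.45133487]]
collar/head exp 0 [300.28421979 191.46150877] [342.34751722 231.34773874]
collar/head exp 0.013 [310.86789867 207.30747567] [331.71599321 226.96597772]
yellow [ 291  285   63   57 2775] [322.6        313.75963964]
314 [(146, 138, 134), (127, 126, 117), (102, 113, 95), (88, 109, 84), (86, 110, 83), (86, 112, 86), (85, 112, 86), (87, 112, 86), (86, 112, 86), (85, 111, 84), (83, 107, 82), (91, 104, 86), (109, 110, 100), (129, 121, 118), (138, 130, 127), (140, 132, 130), (140, 132, 129), (141, 133, 130), (141, 132, 129), (139, 132, 128), (139, 132, 130), (138, 130, 127), (135, 127, 124), (130, 123, 121), (128, 121, 118), (135, 128, 125), (137, 130, 127), (134, 127, 125), (122, 116, 113
[... 1074 characters left out ...]
, (82, 107, 82), (81, 109, 82), (82, 109, 83), (80, 109, 82), (81, 109, 82), (80, 109, 82), (79, 109, 82), (80, 110, 83), (80, 108, 84), (88, 111, 88), (103, 114, 100), (122, 123, 116), (132, 127, 123), (136, 130, 127), (137, 131, 129), (138, 131, 129), (137, 131, 130), (138, 132, 130), (136, 130, 128), (132, 126, 124), (128, 122, 119), (130, 125, 122), (136, 130, 128), (138, 132, 130), (132, 126, 124), (124, 117, 115), (117, 112, 109), (117, 111, 109), (117, 111, 109), (116, 111, 108), (116, 110, 108), (116, 111, 109), (116, 111, 108), (115, 110, 108), (115, 111, 109), (116, 111, 109), (115, 111, 108), (114, 109, 107), (111, 106, 104), (97, 93, 90), (83, 80, 77), (76, 74, 71), (75, 73, 69)]
```

The rim edge is at row 201, against 201.8 predicted with the sag model and 197.3 without, so the model holds. I'll fit collar and rim arcs for the relative sideways offset.

Run:
```python
from tgt import *
from scipy.optimize import least_squares
st=np.load('st7.npy',allow_pickle=True).item()
im=cv2.imread('pics/w7.png')[:,:,::-1].astype(float)
C=[];
for c in range(306,339):
    g=im[180:206,c,1]-im[180:206,c,0]   # green-ness
    hi=g[3:9].mean()
    r=next((i for i in range(6,26) if g[i]<hi/2-1),None)
    if r: t=(g[r-1]-(hi/2-1))/(g[r-1]-g[r]);C.append((c,180+r-1+t))
C=np.array(C);print(C.round(1).tolist())
A=np.linspace(-np.pi,np.pi,400)
def pred(dn):
    P=[N+np.array([dn[0],dn[1],0])+.017*(np.cos(t)*np.cross(yv,-a)+np.sin(t)*yv) for t in A]
    q=proj('wrist',P,st);q=q[q[:,1]<q[:,1].mean()];q=q[q[:,0].argsort()];return q
f=least_squares(lambda d:(lambda q:np.interp(C[:,0],q[:,0],q[:,1])-C[:,1])(pred(d)),[0,0],loss='soft_l1',diff_step=1e-2,x_scale=.001)
f=min((least_squares(lambda d:(lambda q:np.interp(C[:,0],q[:,0],q[:,1])-C[:,1])(pred(d*.001)),[x,y],loss='soft_l1',diff_step=.05) for x in(1,-1) for y in(1,-1)),key=lambda f:f.cost)
print('collar shift mm',f.x,f.cost)
# rim: dark dip
D=[]
for c in range(304,343):
    g=im[196:220,c].mean(1)
    i=[k for k in range(1,23) if g[k]<g[k-1] and g[k]<=g[k+1] and g[k+1:k+4].max()>g[k]+3]
    if i:
        k=i[0];den=g[k-1]-2*g[k]+g[k+1];D.append((c,196+k+.5*(g[k-1]-g[k+1])/den))
D=np.array(D);print(D.round(1).tolist())
Rc=R.from_quat(st['tcp_rot']).as_matrix()
def pr(d):
    e=.037
    q=proj('wrist',[st['eef_pos']+Rc@np.array([d[0]*.001-.0035+.0175*np.cos(t)*np.cos(e),d[1]*.001+.0175*np.sin(t),.0546+.0175*np.cos(t)*np.sin(e)]) for t in A],st)
    q=q[q[:,1]<q[:,1].mean()];return q[q[:,0].argsort()]
f=min((least_squares(lambda d:(lambda q:np.interp(D[:,0],q[:,0],q[:,1])-D[:,1])(pr(d)),[x,y],loss='soft_l1',diff_step=.05) for x in(1,-1) for y in(1,-1)),key=lambda f:f.cost)
print('rim shift (tool x,y) mm',f.x,f.cost)
```

```text
[[306.0, 184.2], [307.0, 185.8], [308.0, 195.5], [309.0, 194.2], [310.0, 193.4], [311.0, 192.7], [312.0, 192.0], [313.0, 191.5], [314.0, 191.1], [315.0, 190.8], [316.0, 190.5], [317.0, 190.4], [318.0, 190.1], [319.0, 189.8], [320.0, 189.6], [321.0, 189.5], [322.0, 189.5], [323.0, 189.7], [324.0, 189.8], [325.0, 190.1], [326.0, 190.3], [327.0, 190.6], [328.0, 190.9], [329.0, 191.2], [330.0, 191.5], [331.0, 192.1], [332.0, 192.8], [333.0, 193.5], [334.0, 194.4], [335.0, 195.7], [336.0, 186.1], [337.0, 185.1], [338.0, 183.9]]
collar shift mm [ 1.40044019 -0.28485193] 52.50258584331929
[[304.0, 198.8], [305.0, 197.0], [306.0, 208.7], [307.0, 207.8], [308.0, 207.2], [309.0, 206.4], [310.0, 205.7], [311.0, 204.9], [312.0, 204.3], [313.0, 203.9], [314.0, 203.8], [315.0, 203.3], [316.0, 203.0], [317.0, 202.9], [318.0, 202.6], [319.0, 202.6], [320.0, 202.2], [321.0, 201.8], [322.0, 201.7], [323.0, 201.4], [324.0, 201.3], [325.0, 201.6], [326.0, 201.7], [327.0, 202.3], [328.0, 202.3], [329.0, 202.6], [330.0, 202.7], [331.0, 203.0], [332.0, 203.1], [333.0, 203.3], [334.0, 203.4], [335.0, 204.5], [336.0, 204.9], [337.0, 205.7], [338.0, 206.5], [340.0, 197.8], [341.0, 198.8], [342.0, 200.0]]
rim shift (tool x,y) mm [0.14151115 1.52955749] 49.216942666749574
```

Relative measurement: the collar is 1.3 mm toward +y of the rim; tool-x agrees within 1 mm. I'll correct that and approach along the axis.

Emit:
step_arm --increments '[[[0.8,1.3,-2.9],[0,0,0]],[[1.1,0,-2.2],[0,0,0]],[[1.0,0,-2.3],[0,0,0]],[[1.1,0,-2.2],[0,0,0]],[[0.8,0,-1.8],[0,0,0]],[[0.9,0,-1.8],[0,0,0]],[[0,0,0],[0,0,0]]]'

```text
time: 16.68
eef_pos: [0.5589, -0.1826, 0.121]
tcp_rot: [0.972, 0.01, 0.234, -0.002]
contact_force: [-0.4, 0.6, -2.4]
opening: 0.313
finger_force: 113.1
```

```bash
sed -i 's/N=np.array(.*/N=np.array([.589,-.1824,.0556])/' tgt.py
cat > s.py <<'E'
from tgt import *
st=readout.get_state()
Rp,p=target(0);d=st['eef_pos']-p;Rt=np.c_[np.cross(yv,-a),yv,-a]
F=Rt.T@st['contact_force'];M=Rt.T@st['wrist_torque']
print('t',st['time'],'off nipple frame(x,y,up)mm',(Rt.T@d*1e3*[1,1,-1]).round(2),'rot',delta(0,st)[1].round(4),'F(toolx,y,z)',F.round(1),'M',M.round(2))
E
python3 s.py
```

```text
t 16.6833 off nipple frame(x,y,up)mm [-1.13 -0.42 17.33] rot [ 0.0007  0.0003 -0.0006] F(toolx,y,z) [-1.4 -0.6  2. ] M [ 0.04 -0.43 -0.01]
```

Emit:
step_arm --increments '[[[1.5,0,-1.5],[0,0,0]],[[0.9,0,-1.8],[0,0,0]],[[0,0,0],[0,0,0]]]'

```text
time: 16.93
eef_pos: [0.5612, -0.1826, 0.1179]
tcp_rot: [0.972, 0.01, 0.234, -0.002]
contact_force: [-1.4, -0.1, -1.9]
opening: 0.317
finger_force: 113.3
```

```bash
python3 s.py
```

```text
t 16.9333 off nipple frame(x,y,up)mm [-0.42 -0.33 13.5 ] rot [ 0.0009 -0.0001 -0.001 ] F(toolx,y,z) [-2.1  0.1  1.1] M [ 0.02 -0.63 -0.03]
```

Emit:
step_arm --increments '[[[0.8,0,-1.8],[0,0,0]],[[0,0,0],[0,0,0]]]'

```text
time: 17.1
eef_pos: [0.5619, -0.1828, 0.1163]
tcp_rot: [0.972, 0.01, 0.234, -0.002]
contact_force: [-5.3, -0.7, 1.1]
opening: 0.312
finger_force: 113.4
```

```bash
python3 s.py
```

```text
t 17.1 off nipple frame(x,y,up)mm [-0.38 -0.18 11.78] rot [ 0.0013  0.0002 -0.0011] F(toolx,y,z) [-4.4  0.6 -3.3] M [-0.08 -1.12  0.02]
```

Emit:
step_arm --increments '[[[0.9,0,-1.8],[0,0,0]],[[0,0,0],[0,0,0]]]'

```text
time: 17.27
eef_pos: [0.5628, -0.1828, 0.1146]
tcp_rot: [0.972, 0.01, 0.234, -0.002]
contact_force: [-4.3, -1.1, 0.9]
opening: 0.314
finger_force: 113.7
```

```bash
python3 s.py
```

```text
t 17.2667 off nipple frame(x,y,up)mm [-0.27 -0.16  9.89] rot [ 0.0013  0.0002 -0.0011] F(toolx,y,z) [-3.6  1.  -2.6] M [-0.17 -0.91  0.  ]
```

Contact and probably the snap at about 11 mm. A side load toward -x (tool), so I ease a little that way while pressing on.

Emit:
step_arm --increments '[[[0.0,-0.2,-2.2],[0,0,0]],[[0,0,0],[0,0,0]]]'

```text
time: 17.43
eef_pos: [0.5631, -0.1829, 0.1121]
tcp_rot: [0.972, 0.01, 0.235, -0.002]
contact_force: [-0.1, -1.2, -4.9]
opening: 0.313
finger_force: 113.3
```

```bash
python3 s.py
```

```text
t 17.4333 off nipple frame(x,y,up)mm [-1.11 -0.06  7.45] rot [0.001  0.0012 0.0001] F(toolx,y,z) [-2.2  1.2  4.4] M [-0.16 -0.61  0.03]
```

Emit:
step_arm --increments '[[[0.5,0,-2.0],[0,0,0]],[[0,0,0],[0,0,0]]]'

```text
time: 17.6
eef_pos: [0.5639, -0.1829, 0.1104]
tcp_rot: [0.972, 0.01, 0.235, -0.002]
contact_force: [1.5, 0.2, -3.2]
opening: 0.313
finger_force: 113.7
```

```bash
python3 s.py
```

```text
t 17.6 off nipple frame(x,y,up)mm [-1.09  0.01  5.55] rot [0.0011 0.0017 0.0001] F(toolx,y,z) [ 0.  -0.2  3.6] M [ 0.09 -0.34 -0.02]
```

The snap happened (a pull-down was felt), and the side load is now near zero. Pressing on against the spring.

Emit:
step_arm --increments '[[[0.9,0,-1.7],[0,0,0]],[[0,0,0],[0,0,0]]]'

```text
time: 17.77
eef_pos: [0.5647, -0.1829, 0.1091]
tcp_rot: [0.972, 0.01, 0.235, -0.002]
contact_force: [-3.1, 0.8, 0.3]
opening: 0.314
finger_force: 113.9
```

```bash
python3 s.py
```

```text
t 17.7667 off nipple frame(x,y,up)mm [-0.89  0.05  4.01] rot [ 0.0012  0.0013 -0.0008] F(toolx,y,z) [-2.7 -0.9 -1.6] M [ 0.09 -0.68  0.04]
```

Emit:
step_arm --increments '[[[0.8,0,-1.8],[0,0,0]],[[0,0,0],[0,0,0]]]'

```text
time: 17.93
eef_pos: [0.5656, -0.183, 0.1075]
tcp_rot: [0.972, 0.01, 0.235, -0.002]
contact_force: [-3.5, 1.4, 2.0]
opening: 0.317
finger_force: 114.2
```

```bash
python3 s.py
```

```text
t 17.9333 off nipple frame(x,y,up)mm [-0.79  0.09  2.19] rot [ 0.0012  0.0016 -0.0006] F(toolx,y,z) [-2.3 -1.5 -3.2] M [ 0.27 -0.67  0.02]
```

Emit:
step_arm --increments '[[[0.6,0,-1.4],[0,0,0]],[[0,0,0],[0,0,0]]]'

```text
time: 18.1
eef_pos: [0.5662, -0.183, 0.1062]
tcp_rot: [0.972, 0.01, 0.235, -0.002]
contact_force: [-4.5, 1.6, 4.0]
opening: 0.316
finger_force: 114.8
```

```bash
python3 s.py
```

```text
t 18.1 off nipple frame(x,y,up)mm [-0.74  0.13  0.8 ] rot [ 0.0013  0.0018 -0.0007] F(toolx,y,z) [-2.3 -1.7 -5.5] M [ 0.32 -0.66 -0.05]
```

Emit:
step_arm --increments '[[[0.4,0.3,-0.9],[0,0,0]],[[0,0,0],[0,0,0]]]'

```text
time: 18.27
eef_pos: [0.5665, -0.183, 0.1061]
tcp_rot: [0.972, 0.011, 0.235, -0.002]
contact_force: [-10.0, 1.1, 9.7]
opening: 0.315
finger_force: 116.2
```

```bash
python3 s.py
```

```text
t 18.2667 off nipple frame(x,y,up)mm [-0.51  0.11  0.56] rot [ 0.002   0.0014 -0.0018] F(toolx,y,z) [ -5.   -1.3 -13. ] M [ 0.39 -1.17  0.01]
```

Emit:
step_arm --increments '[[[0.4,0.2,-0.9],[0,0,0]],[[0,0,0],[0,0,0]]]'

```text
time: 18.43
eef_pos: [0.5669, -0.183, 0.1061]
tcp_rot: [0.972, 0.011, 0.235, -0.002]
contact_force: [-15.4, 1.6, 16.2]
opening: 0.316
finger_force: 117.4
```

```bash
python3 s.py
```

```text
t 18.4333 off nipple frame(x,y,up)mm [-0.19  0.15  0.46] rot [ 0.0023  0.0012 -0.0028] F(toolx,y,z) [ -7.1  -1.9 -21.2] M [ 0.45 -1.84 -0.02]
```

Emit:
step_arm --increments '[[[0.4,0,-0.9],[0,0,0]],[[0,0,0],[0,0,0]]]'

```text
time: 18.6
eef_pos: [0.5671, -0.183, 0.1061]
tcp_rot: [0.972, 0.012, 0.235, -0.002]
contact_force: [-21.0, 2.0, 23.4]
opening: 0.315
finger_force: 118.6
```

```bash
python3 s.py
```

```text
t 18.6 off nipple frame(x,y,up)mm [0.05 0.2  0.35] rot [ 0.0022  0.0009 -0.004 ] F(toolx,y,z) [ -9.2  -2.5 -30. ] M [ 0.68 -2.46  0.05]
```

Stiff stop: the rim is on the collar. I'll relieve the side load while keeping a firm axial press.

Emit:
step_arm --increments '[[[-0.9,0.2,0],[0,0,0]],[[0,0,0],[0,0,0]],[[0,0,0],[0,0,0]]]'

```text
time: 18.85
eef_pos: [0.5668, -0.183, 0.1061]
tcp_rot: [0.972, 0.011, 0.236, -0.001]
contact_force: [-15.9, 1.8, 18.8]
opening: 0.312
finger_force: 117.0
```

Run:
```python
exec(open('s.py').read())
im=snap('wrist','w8.png').astype(float);snap('scene','s8.png')
np.save('st8.npy',st,allow_pickle=True)
Rc=R.from_quat(st['tcp_rot']).as_matrix();A=np.linspace(-np.pi,np.pi,200)
# visible collar edge & cap vs tool prediction
y=(im[...,0]>120)&(im[...,2]<40)&(im[...,1]>90)
n,l,s,c=cv2.connectedComponentsWithStats(y.astype(np.uint8));i=1+s[1:,4].argmax();print('yellow',s[i],c[i])
for e,dx in((.02,-.0015),(.037,-.0035),(.05,-.0045)):
    q=proj('wrist',[st['eef_pos']+Rc@np.array([dx+.0175*np.cos(t)*np.cos(e),.0175*np.sin(t),.0546+.0175*np.cos(t)*np.sin(e)]) for t in A],st);print(e,'rim top row',q.min(0))
for c in (316,322,328): print(c,[tuple(int(k) for k in im[r,c]) for r in range(192,228,1)])
```

```text
t 18.85 off nipple frame(x,y,up)mm [-0.25  0.14  0.45] rot [ 0.0027  0.0028 -0.0025] F(toolx,y,z) [ -6.4  -2.2 -23.7] M [ 0.61 -1.76  0.03]
yellow [ 291  285   63   57 2796] [322.64878398 313.64771102]
0.02 rim top row [296.70602945 199.21643333]
0.037 rim top row [296.78684128 201.84298617]
0.05 rim top row [296.82741237 203.11764958]
316 [(86, 110, 85), (84, 112, 84), (85, 112, 86), (85, 112, 85), (85, 113, 86), (84, 113, 85), (83, 113, 84), (83, 110, 84), (81, 104, 79), (82, 97, 78), (93, 97, 85), (110, 105, 99), (124, 117, 114), (136, 129, 126), (141, 134, 131), (137, 130, 128), (126, 119, 115), (115, 108, 105), (111, 104, 100), (111, 104, 100), (111, 104, 100), (111, 104, 101), (111, 105, 100), (112, 105, 102), (110, 104, 102), (111, 105, 102), (111, 105, 102), (113, 106, 103), (112, 106, 102), (107, 101, 98), (96, 90, 87), (85, 79, 76), (79, 73, 69), (78, 73, 69), (77, 73, 69), (80, 75, 73)]
322 [(84, 111, 84), (85, 113, 87), (83, 112, 84), (83, 112, 84), (83, 113, 84), (84, 114, 85), (81, 109, 82), (79, 102, 78), (87, 100, 83), (105, 107, 97), (122, 117, 114), (132, 125, 122),
[... 266 characters left out ...]
 108), (110, 106, 103), (97, 91, 90), (82, 78, 75), (77, 73, 70), (77, 72, 69), (78, 74, 70), (79, 76, 72), (81, 78, 75)]
328 [(82, 109, 83), (81, 110, 83), (82, 110, 84), (81, 112, 84), (81, 112, 85), (80, 111, 84), (80, 111, 84), (80, 108, 81), (78, 101, 79), (88, 101, 84), (107, 109, 100), (124, 120, 116), (135, 128, 126), (140, 134, 132), (140, 133, 131), (134, 127, 125), (124, 118, 115), (120, 113, 110), (118, 111, 109), (118, 111, 108), (117, 110, 108), (118, 111, 108), (117, 111, 108), (117, 111, 109), (117, 110, 108), (117, 111, 109), (117, 112, 110), (117, 111, 108), (116, 110, 108), (108, 102, 100), (94, 90, 86), (79, 76, 73), (76, 72, 69), (76, 73, 68), (76, 74, 70), (79, 76, 72)]
```

Seated: the rim's edge borders the green block with no collar gap, the net axial press is about 25 N (8 N of it the spring), and the readings are steady. I'm handing it in.

```bash
python3 -c "
from plant import sign_off
print(sign_off())"
```

```text
the job is handed in; nothing more can be done
None
```

The job was handed in at about 19 s: block home, latch at its limit, coupler snapped on and held with its rim on the collar (about 25 N axial, about 5 N side load); whether it passed was not reported.

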